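# Flip a lacquered coaster against the sanding board's edge

### The arm

A 6-joint arm with a two-finger parallel gripper is mounted at the origin on the work surface. World frame = base frame: x ahead of the robot, y to its left, z up, the work surface at z = 0. Lengths are in m, angles in rad, forces in N, time in s.
With the tool pointing down it reaches from about 0.15 to 0.775 m from the base axis. Payload 6.1 kg.
Tool frame: the origin (TCP) lies midway between the tips of the shut fingers; the grasp point (between the pads) lies 19 mm behind it; z points along the fingers, y is the line along which they close (so a half turn about z gives the same grasp; the last joint's range is limited). The gripper opens to 85 mm and grips with 20 to 120 N. Pads are 22 mm wide; open, the fingers measure 114 mm over their backs; the gripper's body (76 mm by 85 mm) begins 54 mm behind the grasp point. The pads swing forward as they close: fully open they stand 13 mm farther back than shut.
Start: joints at [-1.319, 0.126, -0.04, 1.405, 0, 1.571], TCP at [0.131, -0.508, 0.231] pointing down, gripper open.
Joint ranges: [-2.72, 2.72], [-0.95, 1.95], [-1.27, 1.35], [-1.78, 2.02], [-1.46, 1.47], [-3.14, 3.14]. Speed limits (rad/s): [2.39, 2.39, 3.01, 3.14, 3.14, 3.14].

### API

Orientations are given as a 3x3 rotation matrix whose columns are the frame's x, y, z axes.
In Python, from cell import * gives the robot as it stands. Calls block until the motion is done:
- movep(position, orientation): joint-space move of the TCP to a pose.
- move_linear(position, rotation=None, rate=0.15, contact_N=None): straight line of the TCP; rotation=None keeps the orientation; rate is the mean speed in m/s. With contact_N (N) it stops when the force on the tool has changed by that much, and returns True; else False.
- move_j(angles): joint-space move.
- move_gripper(opening): opening from 0.0 (shut) to 1.0 (fully open); the grip force is fixed at half the most; returns when the fingers have stopped.
- wait(seconds).
- ik(position, orientation): joint angles nearest the present ones, or None.
- state(): the state.
- read_camera(name): name is "scene" or "top" or "wrist"; returns a dict with "pixels" (480x640x3 uint8, red, green, blue), "intrinsics" (3x3 intrinsics, pixels), "dist" ([k1, k2, p1, p2, k3] as OpenCV has them; the pictures are not rectified), "R" (3x3) and "t" (3): a world point X has camera coordinates R X + t; the wrist camera has in their place "hand_eye" (4x4, takes a point from camera to tool coordinates, whose origin is the TCP and whose axes are the flange's). Camera axes: x right, y down, z forward; pixel columns grow to the right and rows downward; lengths in m; the calibration is good to about 2 mm. A picture is of the moment at which its call begins: read the wrist's pose just before it. There is no depth.
A pose or a line that the arm cannot do raises PlanningError and nothing moves.
- finish_job(): hands the job in; it is judged then, once.
Trained networks look in a picture, given as the dict that the camera call returned (one of the last four; its "shot" number tells which), for a name from the list of things; names that differ only in an ending like _2 or _b are one class to them, and where a whole thing is asked for, a point or a joint stands for the part that bears it (a point fixed in the world has none). Each returns a list of dicts, best first, with "conf" (0 to 1); they miss things now and then, are a little off and sometimes report something else, mostly with a low value. They report only what shows in the picture. A call takes as long as a camera call. They do not tell look-alikes from the thing itself.
- find_in(picture, thing): "pixel" ([column, row] in pixels, amid what is visible of it).
- cut_out(picture, thing): "pixels" (480x640 bool, what is visible of it) and "pixel" ([column, row] in pixels, amid what is visible of it).
The state is a dict: "time_s": time; "q": joint angles; "joint_velocities": joint speeds; "tau": joint torques, N m; "tcp_pos": TCP position; "orientation": TCP orientation; "force": force on the tool from outside, world axes, zero at the start; "moment": the same for the moment, N m; "gripper_width": opening from 0.0 (shut) to 1.0 (fully open); "grasp_force": force on a finger pad.
Only numpy, scipy, OpenCV 4.12 (cv2) and the standard library are available. Lean on these libraries where they do the work, as an engineer would, in place of code of your own. Each camera call takes 0.05 s, during which the arm holds its last target. There are 200 camera calls.

### The job

Turn the square coaster over onto the cork sanding board by pushing it with the fingertips, without picking it up: push it along the bench against the board's open front edge, tip it up on that edge and flip it over onto the cork so that its bare wood side faces up. Then push it along the cork until its leading side is flush against the dark wooden stop at the board's far end. Leave the other things on the bench where they are.

Things in the scene. Friction and masses are not known exactly. Their poses are not given: they have to be found in the camera images.
- coaster_mid (a point): Centre of the coaster (4.5 mm above the bench at the start), a loose square wooden tile 90 x 90 x 9 mm of about 60 g, blue lacquer on one broad side, bare pale wood on the other. x and y are parallel to its sides; z points out of the blue side: up at the start, down once turned over
- coaster: The same coaster; origin at the centre of its bare side. It starts flat, 13 to 62 mm clear of the board's front edge, turned up to 0.25 rad to it and up to 30 mm to the side. Dry friction throughout: pushed against the front edge with about 8 N by fingertips on its opposite side, that side follows them up; upright, it stands by itself
- board: Sanding board fixed to the bench: cork-topped slab 12 mm thick, 180 mm wide (y). Level x axis from its open front edge to its stop; origin at bench level. Front edge: an upright 12 mm step at x = -75 mm. Stop: dark wood strip across the full width, 20 mm wide, near face at x = +45 mm, 8 mm above the cork. A coaster that is home has its centre at x = 0
- wax_jar: Bystander: amber jar, 60 mm across, 70 mm high, beside the board. Origin under its centre
- finial: Bystander: small turned wooden finial, 42 mm across, 62 mm high, beside the board. Origin under its centre
- sanding_block: Bystander: dark sanding block 90 x 50 x 30 mm, red underneath, beside the board. Origin under its centre
- brush: Bystander: brush lying on the bench
- screwdriver: Bystander: screwdriver lying on the bench
- tape: Bystander: roll of yellow tape lying flat, 90 mm across, 24 mm high
- mug: Bystander: blue mug, 80 mm across, 90 mm high
- corner0 (a point): Corner of the coaster at (45, 45) mm from its centre in its own x, y, half-way through its thickness
- corner1 (a point): Corner of the coaster at (45, -45) mm from its centre in its own x, y, half-way through its thickness
- corner2 (a point): Corner of the coaster at (-45, -45) mm from its centre in its own x, y, half-way through its thickness
- corner3 (a point): Corner of the coaster at (-45, 45) mm from its centre in its own x, y, half-way through its thickness
There are look-alikes about, which are no part of the job. What is shaped like the coaster but purple or red is not meant. There is more than one size of the board; the one meant has the size given above.

How it is judged:
On the way, in this order (a step that is already met when the one before it is completed fails the run):
1. the coaster is tipped up on edge at the board's front edge (angle between coaster_mid's own z axis and vertical between 0.7 and 2.3 rad and x of coaster_mid in the frame of board between -0.125 and -0.04 m), for 0.05 s.
2. the coaster lies on the cork, bare side up (angle between coaster_mid's own z axis and vertical above 3.05 rad and height (world z) of coaster_mid between 0.0135 and 0.0205 m), for 0.1 s.
At the end, for the whole second after the job is handed in: The coaster lies flat and still on the cork (within 0.09 rad), bare wood up, its leading side against the stop (within 4 mm, within 0.07 rad of parallel), and not more than 2 mm over the board's sides (all of step 2 and x of coaster_mid in the frame of board between -0.004 and 0.004 m and y of coaster_mid in the frame of board between -0.047 and 0.047 m and (angle between the y axis of coaster_mid and the y axis of board, either way round below 0.07 rad or angle between the x axis of coaster_mid and the y axis of board, either way round below 0.07 rad) and linear speed of coaster below 0.01 m/s); the robot touches nothing.
It fails at once if the coaster is lifted or carried: all four corners more than 30 mm above the bench at once (height (world z) of each of corner0, corner1, corner2, corner3 above 0.03 m).
It fails at once if a bystander is moved more than 25 mm (distance of any of wax_jar, finial, sanding_block, brush, screwdriver, tape, mug from where it was at the start of the episode above 0.025 m).
It also fails if it takes over 67 s, if anything falls off the work surface, if the arm or the gripper's body presses on something with over 40 N, if the wrist force passes 120 N, or if a joint passes its speed limit or range.

## Working session

There is one attempt and no reset: what is moved stays moved. The work goes in short steps, each a Python script; the robot and the scene stay as the last script left them, time stands still between calls to the robot, and variables do not carry over. Pictures are saved under pics/ and viewed, at most 10 in all, crops included, and the job is handed in when it is done.

```bash
mkdir -p pics; ls; cat > h.py <<'E'
from cell import *
import numpy as np, cv2
def ray2plane(c,px,z):
    K=np.array(c["intrinsics"],float);d=np.array(c["dist"],float)
    p=cv2.undistortPoints(np.array(px,float).reshape(-1,1,2),K,d).reshape(-1,2)
    R=np.array(c["R"]);t=np.array(c["t"]);o=-R.T@t
    r=np.c_[p,np.ones(len(p))]@R
    return o+r*((z-o[2])/r[:,2])[:,None]
def proj(c,X):
    R=np.array(c["R"]);t=np.array(c["t"])
    return cv2.projectPoints(np.array(X,float).reshape(-1,3),cv2.Rodrigues(R)[0],t,np.array(c["intrinsics"],float),np.array(c["dist"],float))[0].reshape(-1,2)
def save(c,n,crop=None,s=1):
    im=c["pixels"][:,:,::-1]
    if crop: im=im[crop[1]:crop[3],crop[0]:crop[2]]
    cv2.imwrite("pics/"+n,cv2.resize(im,None,fx=s,fy=s))
E
python3 - <<'E'
from h import *
for n in("top","scene"):
    c=read_camera(n); save(c,n+"0.png"); np.save(n+"0.npy",c["pixels"])
    print(n,-np.array(c["R"]).T@c["t"])
    for k in ("coaster","board","wax_jar","finial","sanding_block","tape","mug"):
        for d in cut_out(c,k)[:4]:
            m=d["pixels"].astype(np.uint8);cs=max(cv2.findContours(m,0,2)[0],key=cv2.contourArea)
            print(k,round(d["conf"],2),np.round(d["pixel"]),np.round(ray2plane(c,d["pixel"],0.0)[0],3), np.round(ray2plane(c,cv2.boxPoints(cv2.minAreaRect(cs)),.009)[:,:2],3).tolist())
E
```

```text
pics
top [0.37830062 0.00149908 1.01579004]
coaster 0.65 [335. 247.] [ 0.475 -0.034  0.   ] [[0.526, 0.005], [0.525, -0.084], [0.436, -0.082], [0.437, 0.006]]
coaster 0.64 [375. 182.] [ 0.625 -0.129  0.   ] [[0.652, -0.071], [0.679, -0.159], [0.59, -0.184], [0.563, -0.096]]
coaster 0.26 [456. 171.] [ 0.647 -0.315  0.   ] [[0.625, -0.225], [0.691, -0.292], [0.626, -0.353], [0.561, -0.285]]
coaster 0.21 [148. 183.] [0.627 0.394 0.   ] [[0.682, 0.458], [0.689, 0.347], [0.573, 0.334], [0.566, 0.444]]
board 0.9 [259. 226.] [0.525 0.137 0.   ] [[0.448, 0.221], [0.629, 0.188], [0.598, 0.044], [0.419, 0.08]]
board 0.75 [135. 370.] [0.206 0.409 0.   ] [[0.333, 0.513], [0.336, 0.305], [0.081, 0.295], [0.075, 0.499]]
wax_jar 0.65 [244. 295.] [0.371 0.169 0.   ] [[0.403, 0.201], [0.403, 0.135], [0.341, 0.134], [0.342, 0.2]]
wax_jar 0.64 [334. 250.] [ 0.469 -0.031  0.   ] [[0.528, 0.008], [0.528, -0.084], [0.436, -0.082], [0.437, 0.008]]
finial 0.48 [280. 165.] [0.665 0.088 0.   ] [[0.686, 0.102], [0.686, 0.066], [0.644, 0.066], [0.644, 0.102]]
sanding_block 0.61 [236. 150.] [0.703 0.191 0.   ] [
[... 738 characters left out ...]
, [0.049, 0.482], [0.329, 0.539]]
board 0.69 [337. 290.] [0.536 0.132 0.   ] [[0.596, 0.042], [0.342, 0.079], [0.453, 0.229], [0.669, 0.183]]
board 0.47 [308. 256.] [ 0.486 -0.029  0.   ] [[0.529, -0.083], [0.387, -0.083], [0.445, 0.019], [0.574, 0.013]]
wax_jar 0.74 [388. 260.] [0.335 0.136 0.   ] [[0.303, 0.066], [0.256, 0.111], [0.382, 0.207], [0.424, 0.167]]
sanding_block 0.79 [303. 325.] [0.686 0.168 0.   ] [[0.723, 0.133], [0.653, 0.103], [0.655, 0.227], [0.721, 0.248]]
tape 0.74 [214. 241.] [ 0.632 -0.282  0.   ] [[0.621, -0.378], [0.552, -0.313], [0.621, -0.213], [0.685, -0.274]]
mug 0.73 [398. 338.] [0.561 0.345 0.   ] [[0.652, 0.309], [0.481, 0.262], [0.494, 0.396], [0.652, 0.425]]
```

View pics/top0.png

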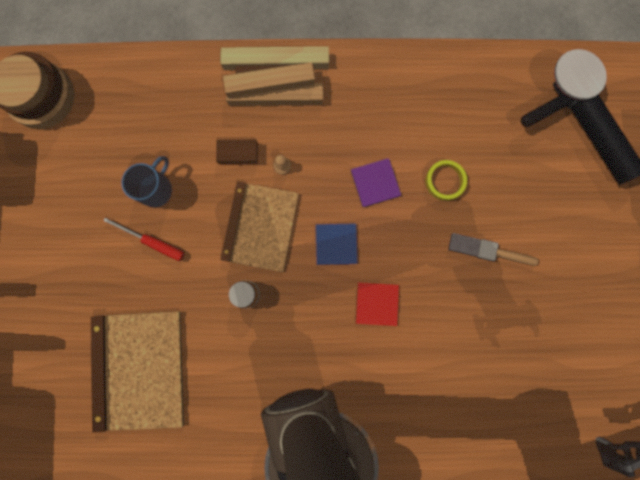

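View pics/scene0.png

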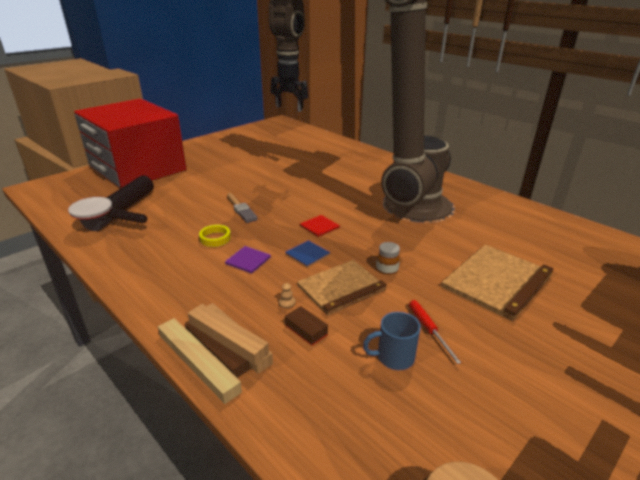

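The top view shows the blue coaster at (337,244). The smaller board is at (261,226) with its stop on the left, about 180x145 mm, which matches. The jar is at (242,295) and the finial at (281,164), both clear of the push line. The other board is the larger one.

```bash
cat > m1.py <<'E'
from h import *
import json
c=read_camera("top")
d=cut_out(c,"board")
d=min(d,key=lambda e:np.hypot(*(np.array(e["pixel"])-[260,226])))
m=d["pixels"].astype(np.uint8);cs=max(cv2.findContours(m,0,1)[0],key=cv2.contourArea).reshape(-1,2)
P=ray2plane(c,cs,.012)[:,:2]
ctr=P.mean(0); th=np.deg2rad(78.5)
for i in range(5):
    ex=np.array([np.cos(th),np.sin(th)]);ey=np.array([-ex[1],ex[0]])
    u=(P-ctr)@ex; v=(P-ctr)@ey
    s=(u<u.min()+.012)&(abs(v-(v.max()+v.min())/2)<.075)
    a,b=np.polyfit(v[s],u[s],1); th-=0.7*np.arctan(a)
ex=np.array([np.cos(th),np.sin(th)]);ey=np.array([-ex[1],ex[0]])
u=(P-ctr)@ex; v=(P-ctr)@ey; s=(u<u.min()+.008)&(abs(v-(v.max()+v.min())/2)<.075)
F=ctr+ex*np.median(u[s])+ey*(v.max()+v.min())/2
print("theta",np.rad2deg(th),"front mid",F,"width",np.ptp(v),"len",np.ptp(u))
im=c["pixels"].astype(int)
hb=(im[:,:,2]>im[:,:,0]+25)&(im[:,:,2]>im[:,:,1]+15);hb[:200]=0;hb[290:]=0;hb[:,:300]=0;hb[:,380:]=0
q=cv2.findContours(hb.astype(np.uint8),0,1)[0];q=max(q,key=cv2.contourArea)
bp=ray2plane(c,cv2.boxPoints(cv2.minAreaRect(q)),.009)[:,:2]
C=bp.mean(0);print("coaster",bp.round(3).tolist(),C,"in board front frame",(C-F)@ex,(C-F)@ey)
json.dump(dict(th=th,F=F.tolist(),C=C.tolist()),open("b.json","w"))
s=state();print(s["time_s"],s["orientation"],s["force"],s["gripper_width"])
for sg in(1,-1):
    R=np.c_[np.r_[ex*sg,0],np.r_[-ey*sg,0],[0,0,-1]]
    p=np.r_[F-ex*.17,.1];print(sg,R[:,0],ik(p,R))
E
python3 m1.py
```

```text
theta 78.91479415938215 front mid [0.50871805 0.06455844] width 0.18243999643724923 len 0.14553109813205645
coaster [[0.524, 0.005], [0.523, -0.08], [0.44, -0.078], [0.441, 0.006]] [ 0.48214674 -0.03649972] in board front frame -0.1042814759763623 0.006645245943443869
0.9 [[ 9.68468133e-01  2.49137461e-01  1.49085373e-05]
 [ 2.49137462e-01 -9.68468132e-01 -5.76760367e-05]
 [ 6.91818828e-08  5.95716787e-05 -9.99999998e-01]] [ 0.25030593  0.29039801 -0.56671799] 1.0017927416380739
1 [0.19226858 0.98134234 0.        ] [-0.21162113  0.08876174 -0.37152654  1.11050804  0.          1.55264853]
-1 [-0.19226858 -0.98134234  0.        ] [-0.21162113  0.08876174 -0.37152654  1.11050804  0.         -1.58894412]
```

```bash
cat >> h.py <<'E'
import json
try:
    B=json.load(open("b.json"));ex=np.array([np.cos(B["th"]),np.sin(B["th"])]);ey=np.array([-ex[1],ex[0]]);F=np.array(B["F"])
    R0=np.c_[np.r_[ex,0],np.r_[-ey,0],[0,0,-1.]]
    W=lambda u,v,z:np.r_[F+ex*u+ey*v,z]
    def loc(p):p=np.array(p);return np.r_[(p[:2]-F)@ex,(p[:2]-F)@ey,p[2]]
    def fl():
        f=np.array(state()["force"]);return np.r_[f[:2]@ex,f[:2]@ey,f[2]]
except FileNotFoundError: pass
E
python3 - <<'E'
from h import *
V=.0066
movep(W(-.19,V,.12),R0); move_gripper(.45); print(state()["gripper_width"],state()["time_s"])
move_linear(W(-.19,V,.03),R0,rate=.12); f0=fl()
h=move_linear(W(-.19,V,-.012),rate=.02,contact_N=3); p=loc(state()["tcp_pos"]);print(h,p,fl()-f0)
zt=p[2]; move_linear(W(-.19,V,zt+.004),rate=.05); 
t0=state()["time_s"]; f0=fl()
h=move_linear(W(-.125,V,zt+.004),rate=.05); print(loc(state()["tcp_pos"]),fl()-f0,f0,state()["time_s"]-t0)
c=read_camera("top");save(c,"top1.png",(220,160,420,310),3)
json.dump(dict(zt=zt,f0=f0.tolist()),open("z.json","w"))
print(state()["time_s"])
E
```

```text
0.4505737511774653 3.325
True [-0.19000085  0.00664071 -0.00125983] [0.47937388 0.78294385 5.50249904]
[-0.1251968   0.00657585  0.0027599 ] [ 0.72254977 -1.04344807  1.59211497] [-0.26758651  0.80089567 -1.59979319] 1.4500000000000002
7.4083
```

View pics/top1.png

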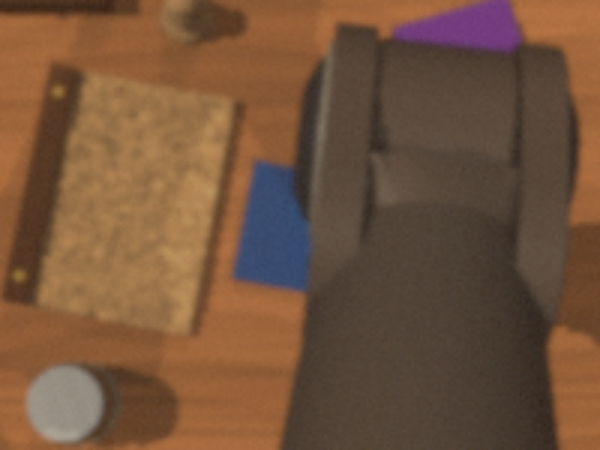

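The coaster, at crop pixel (270,230), has lined up parallel with the board's front edge at (225,220) and has about 20 mm to go. Next: push it to contact and check the force.

```bash
python3 - <<'E'
from h import *
V=.0066; z=loc(state()["tcp_pos"])[2]
f0=fl()
h=move_linear(W(-.085,V,z),R0,rate=.03,contact_N=6); print(h,loc(state()["tcp_pos"]),fl(),fl()-f0,state()["moment"])
p=loc(state()["tcp_pos"])
for k in(0,.001,.002):
    move_linear(W(p[0]+k,V,z),R0,rate=.02); wait(.1); print(k,loc(state()["tcp_pos"]),fl(),state()["time_s"])
    if abs(fl()[0]-f0[0])>9: break
E
```

```text
True [-0.10154177  0.00678524  0.00252825] [-2.76484538 -0.37542075  1.86309339] [-2.9428216  -1.28784294  0.89772213] [-0.57406116 -0.03031436  0.00102464]
0 [-0.10154483  0.00674453  0.00260626] [-1.84087757 -1.0118093  -1.53910035] 8.5917
0.001 [-0.10143379  0.00674522  0.00260862] [-5.58598078 -0.3342595   0.65617901] 8.9417
0.002 [-0.10138025  0.00678552  0.00258138] [-8.48929037 -0.05033769  1.21843035] 9.2917
```

```bash
cat > arc.py <<'E'
from h import *
V=.0066; u0,z0=-.1014,.0026; h=.003
pre=.002; log=[]
for deg in np.arange(3,88,3):
    a=np.deg2rad(deg);r=np.array([np.cos(a),-np.sin(a)])
    u=u0+.09*(1-np.cos(a))-.006*np.sin(a)+pre*r[0]; z=z0+.09*np.sin(a)-h*(1-np.cos(a))+pre*r[1]
    move_linear(W(u,V,z),R0,rate=.03); f=fl()
    p=loc(state()["tcp_pos"]);N=-(f[0]*r[0]+f[2]*r[1]);T=f[0]*-r[1]+f[2]*r[0]
    log.append((deg,round(N,1),round(T,1),round(pre*1e3,2)))
    pre=np.clip(pre+np.clip((8-N)*.0001,-.0004,.0004),0,.006)
    if N<0.5 or N>25: print("stop",f);break
print(log,loc(state()["tcp_pos"]),state()["time_s"])
c=read_camera("scene");save(c,"arc.png",(180,130,460,340),2.8)
E
python3 arc.py
```

```text
stop [-0.14587314  0.14352603 -0.70420668]
[(np.int64(3), np.float64(8.8), np.float64(-1.8), 2.0), (np.int64(6), np.float64(6.3), np.float64(-0.6), np.float64(1.92)), (np.int64(9), np.float64(6.9), np.float64(-0.5), np.float64(2.09)), (np.int64(12), np.float64(7.1), np.float64(-0.3), np.float64(2.2)), (np.int64(15), np.float64(6.5), np.float64(0.3), np.float64(2.29)), (np.int64(18), np.float64(6.9), np.float64(-1.2), np.float64(2.44)), (np.int64(21), np.float64(5.6), np.float64(-0.1), np.float64(2.54)), (np.int64(24), np.float64(7.8), np.float64(-1.4), np.float64(2.78)), (np.int64(27), np.float64(6.6), np.float64(0.7), np.float64(2.8)), (np.int64(30), np.float64(6.8), np.float64(-0.9), np.float64(2.94)), (np.int64(33), np.float64(8.9), np.float64(-1.2), np.float64(3.06)), (np.int64(36), np.float64(-0.3), np.float64(-0.7), np.float64(2.97))] [-0.0848501   0.00645561  0.05329813] 12.8667
```

View pics/arc.png

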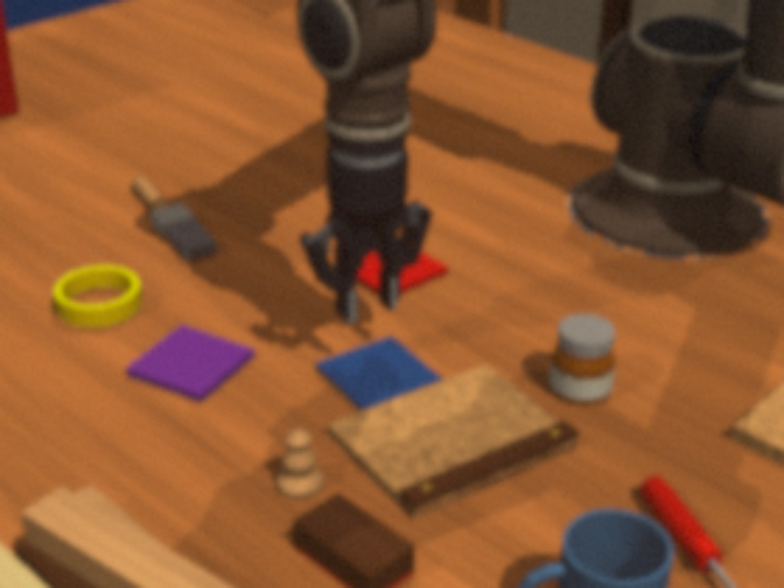

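The coaster slipped at about 36° and fell back in front of the edge, at crop pixel (378,370). I'll back off and look closely at how it lies.

```bash
python3 - <<'E'
from h import *
V=.0066
move_linear(W(-.22,V,.12),R0,rate=.2)
c=read_camera("top");a=c["pixels"][190:280,230:370][:,:,::-1]
im=c["pixels"].astype(int)
hb=(im[:,:,2]>im[:,:,0]+25)&(im[:,:,2]>im[:,:,1]+15);hb[:200]=0;hb[290:]=0;hb[:,:285]=0;hb[:,350:]=0
q=max(cv2.findContours(hb.astype(np.uint8),0,1)[0],key=cv2.contourArea)
for z in(.009,.02):print([loc(p)[:2].round(4).tolist() for p in ray2plane(c,cv2.boxPoints(cv2.minAreaRect(q)),z)])
s=read_camera("scene");b=s["pixels"][235:310,280:400][:,:,::-1]
cv2.imwrite("pics/c2.png",np.vstack([cv2.resize(a,(560,300)),cv2.resize(b,(560,290))]))
p=state()
w=read_camera("wrist");print(p["gripper_width"],p["time_s"]); cv2.imwrite("pics/w2.png",w["pixels"][:,:,::-1])
E
```

```text
[[-0.0065, 0.0396], [-0.0061, -0.0462], [-0.0938, -0.0457], [-0.0933, 0.04]]
[[-0.0074, 0.0405], [-0.007, -0.0445], [-0.0937, -0.0439], [-0.0932, 0.0409]]
0.4487877782455539 13.9167
```

View pics/c2.png

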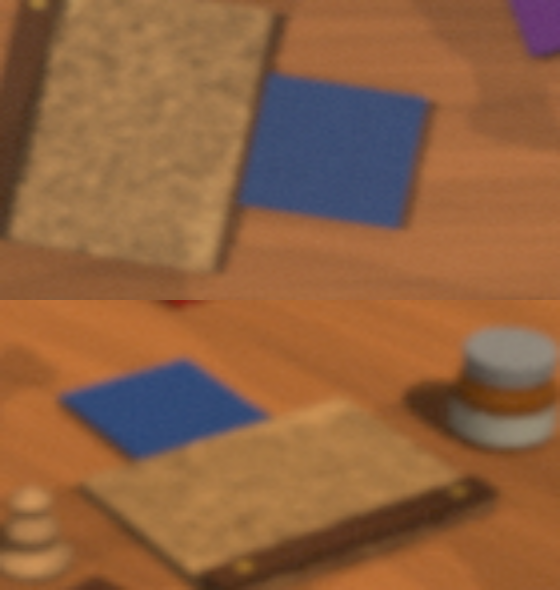

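View pics/w2.png

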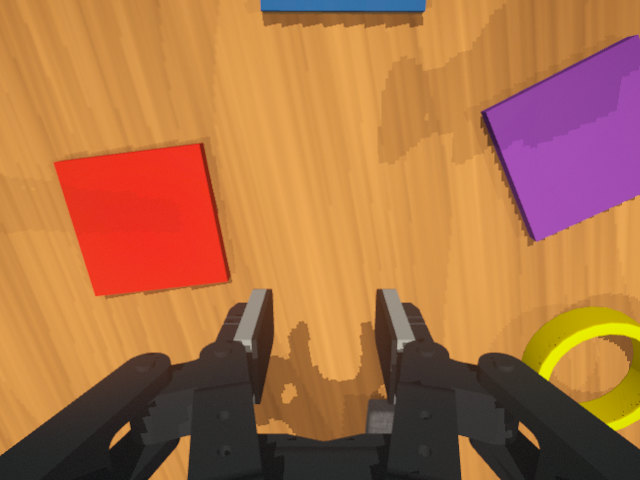

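The coaster is flat and flush with the front edge; the gripper pads look clean. The likely cause is that its leading corner stuck on the step by friction, then dropped suddenly at tan θ ≈ μ, and the fingertip couldn't follow fast enough. For the retry I'll set the tips lower and make a quick chord sweep through that angle, which keeps the coaster compressed and moving.

```bash
cat > arc2.py <<'E'
from h import *
V=-.003; z0=-.0003; h=.0025
move_linear(W(-.125,V,.02),R0,rate=.2); move_linear(W(-.125,V,z0),R0,rate=.05); f0=fl(); print("f0",f0)
print(move_linear(W(-.08,V,z0),R0,rate=.03,contact_N=6)); u0=loc(state()["tcp_pos"])[0]-.0003
pre=.002; log=[]
def pt(deg,pre):
    a=np.deg2rad(deg)
    return W(u0+.09*(1-np.cos(a))-(.009-h)*np.sin(a)+pre*np.cos(a),V,z0+.09*np.sin(a)-h*(1-np.cos(a))-pre*np.sin(a))
def NT(deg):
    a=np.deg2rad(deg);f=fl();return -f[0]*np.cos(a)+f[2]*np.sin(a),f[0]*np.sin(a)+f[2]*np.cos(a)
def step(deg,rate):
    global pre
    move_linear(pt(deg,pre),R0,rate=rate);N,T=NT(deg);log.append((int(deg),round(float(N),1),round(float(T),1),round(float(pre)*1e3,2)))
    pre=np.clip(pre+np.clip((8-N)*.0001,-.0004,.0004),0,.006); return N
move_linear(pt(0,pre),R0,rate=.02)
for d in range(3,25,3): step(d,.04)
N=step(56,.25)
if N>1:
    for d in range(59,87,3):
        if step(d,.06)<.5: break
print(u0,log,loc(state()["tcp_pos"]),state()["time_s"])
c=read_camera("scene");save(c,"arc2.png",(240,190,400,310),4)
E
python3 arc2.py
```

```text
f0 [-0.51662575 -0.67111038  0.782699  ]
True
-0.10192040859940676 [(3, 6.9, -0.2, 2.0), (6, 7.0, -0.0, 2.11), (9, 6.8, 0.3, 2.21), (12, 8.2, -0.2, 2.33), (15, 5.7, -0.8, 2.31), (18, 7.2, -1.6, 2.54), (21, 7.5, -1.1, 2.62), (24, 8.5, -1.4, 2.67), (56, 0.0, -0.3, 2.62)] [-0.06536468 -0.0037467   0.071989  ] 18.9333
```

View pics/arc2.png

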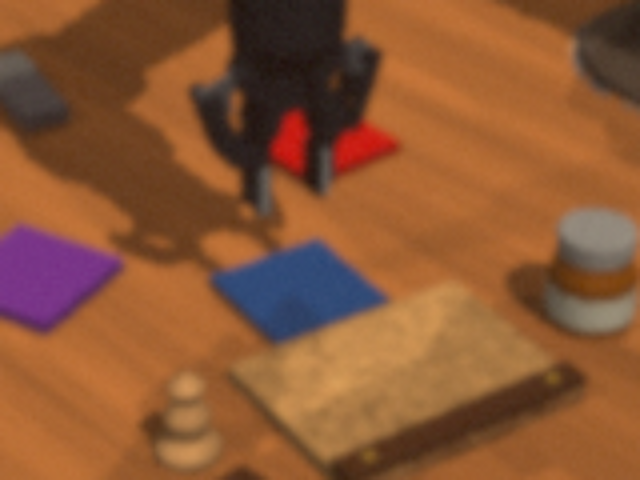

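It fell again. The sudden drop of the leading corner fits best: force held at 8 N sticks it until about 36°, then it falls away faster than the arm can follow. This time I'll use 8 N only at the start. From about 15° I'll hold about 2 N on averaged force readings, so the corner slides down gently while the weight still counts, then build the force up again.

```bash
cat > arc3.py <<'E'
from h import *
V=-.003; z0=-.0003; h=.0025
def favg(n=8):
    s=0
    for _ in range(n): wait(.012); s=s+fl()
    return s/n
move_linear(W(-.125,V,.02),R0,rate=.25); move_linear(W(-.113,V,z0),R0,rate=.08); f0=favg(); print("f0",f0)
print(move_linear(W(-.08,V,z0),R0,rate=.03,contact_N=6)); u0=loc(state()["tcp_pos"])[0]-.0003
pre=.002; log=[]
def pt(deg,pre):
    a=np.deg2rad(deg)
    return W(u0+.09*(1-np.cos(a))-(.009-h)*np.sin(a)+pre*np.cos(a),V,z0+.09*np.sin(a)-h*(1-np.cos(a))-pre*np.sin(a))
def NT(deg):
    a=np.deg2rad(deg);f=favg()-f0;return -f[0]*np.cos(a)+f[2]*np.sin(a),f[0]*np.sin(a)+f[2]*np.cos(a)
def step(deg,rate,tgt):
    global pre
    move_linear(pt(deg,pre),R0,rate=rate);N,T=NT(deg);log.append((deg,round(float(N),1),round(float(T),1),round(float(pre)*1e3,2)))
    pre=np.clip(pre+np.clip((tgt-N)*.0002,-.0006,.0006),0,.006); return N
move_linear(pt(0,pre),R0,rate=.02)
ok=1
for d,t in [(5,7),(9,6),(12,4),(14,3),(16,2)]+[(k,2) for k in range(18,46,2)]+[(48,4),(51,6)]+[(k,8) for k in range(54,88,3)]:
    N=step(d,.05,t)
    if N<.5:
        # one try to restore contact
        pre+=.0012; N=step(d,.08,t)
        if N<.5: ok=0;break
print(ok,u0,log,loc(state()["tcp_pos"]),state()["time_s"])
c=read_camera("scene");save(c,"arc3.png",(240,190,400,310),4)
E
python3 arc3.py
```

```text
f0 [-0.02515444 -0.22098703  0.06263943]
True
0 -0.10191376045817316 [(5, 6.4, -0.5, 2.0), (9, 6.3, -0.7, 2.11), (12, 5.5, -0.4, 2.05), (14, 5.8, -0.4, 1.75), (16, 4.2, -0.8, 1.18), (18, 2.3, -0.9, 0.75), (20, 1.6, -0.3, 0.68), (22, 0.1, -0.1, 0.77), (22, -0.1, -0.0, 2.35)] [-0.09548646 -0.00295016  0.03228949] 23.7083
```

```bash
cat > tip.py <<'E'
from h import *
from scipy.optimize import minimize
V=-.003; z0=-.0003; h=.0025
def blue(c):
    im=c["pixels"].astype(int);m=((im[:,:,2]>im[:,:,0]+25)&(im[:,:,2]>im[:,:,1]+15)).astype(np.uint8)
    m[:,:230]=0;m[:,390:]=0;m[:170]=0;m[300:]=0
    n,l,s,_=cv2.connectedComponentsWithStats(m)
    return (l==1+np.argmax(s[1:,4])).astype(np.uint8) if n>1 else m
def fit(c,x0,n=3):
    m=blue(c)
    def poly(x):
        us,v,a=x[0],x[1],x[2]
        T=np.array([us,.009*np.cos(a)]);E=T+.09*np.array([-np.cos(a),np.sin(a)])
        return proj(c,[W(T[0],v-.045,T[1]),W(T[0],v+.045,T[1]),W(E[0],v+.045,E[1]),W(E[0],v-.045,E[1])])
    def cost(x):
        k=np.zeros_like(m);cv2.fillConvexPoly(k,np.round(poly(x)*16).astype(np.int32),1,shift=4)
        return 1-(k&m).sum()/max(1,(k|m).sum())
    best=min((minimize(cost,[x0[0],x0[1],a],method="Nelder-Mead",options=dict(initial_simplex=[[x0[0],x0[1],a],[x0[0]+.004,x0[1],a],[x0[0],x0[1]+.004,a],[x0[0],x0[1],a+.1]],maxiter=80)) for a in (x0[2],x0[2]-.25,0)),key=lambda r:r.fun)
    return best.x,best.fun,int(m.sum())
def favg(n=6):
    s=0
    for _ in range(n): wait(.01); s=s+fl()
    return s/n
E
cat > arc4.py <<'E'
from tip import *
move_linear(W(-.13,V,.03),R0,rate=.25); c=read_camera("scene");x,e,n=fit(c,[-.003,-.003,0]);print("flat",x.round(4),round(e,3),n)
move_linear(W(-.113,V,z0),R0,rate=.1); f0=favg()
print(move_linear(W(-.08,V,z0),R0,rate=.03,contact_N=6)); u0=loc(state()["tcp_pos"])[0]-.0003
pre=.002
def pt(deg,pre):
    a=np.deg2rad(deg)
    return W(u0+.09*(1-np.cos(a))-(.009-h)*np.sin(a)+pre*np.cos(a),V,z0+.09*np.sin(a)-h*(1-np.cos(a))-pre*np.sin(a))
us=x[0]
for d in (5,10,15,20,25,29):
    move_linear(pt(d,pre),R0,rate=.06);a=np.deg2rad(d);c=read_camera("scene");f=favg(4)-f0
    N,T=-f[0]*np.cos(a)+f[2]*np.sin(a),f[0]*np.sin(a)+f[2]*np.cos(a)
    y,e,n=fit(c,[us,x[1],a]);print(d,"fit",np.rad2deg(y[2]).round(1),y[:2].round(4),round(e,3),n,"N",round(N,1),"T",round(T,1),loc(state()["tcp_pos"]).round(4),state()["time_s"])
    pre=np.clip(pre+np.clip((8-N)*.00015,-.0005,.0005),0,.006)
    if N<.5: break
json.dump(dict(u0=u0,pre=float(pre),f0=f0.tolist(),d=d,us=float(us),v=float(x[1])),open("st.json","w"))
E
python3 arc4.py
```

```text
flat [-0.0122  0.0009 -0.1202] 0.078 525
True
5 fit -1.9 [-0.0117  0.0001] 0.086 593 N 7.0 T -0.7 [-0.1014 -0.0028  0.0074] 25.6
10 fit 2.0 [-0.0115  0.0026] 0.064 652 N 6.4 T -0.1 [-0.1008 -0.0028  0.015 ] 25.9583
15 fit 6.5 [-0.0113  0.0031] 0.064 701 N 6.9 T -0.7 [-0.0995 -0.0028  0.0225] 26.3167
20 fit 11.3 [-0.0116  0.0027] 0.065 753 N 7.2 T -0.7 [-0.0977 -0.0028  0.0297] 26.675
25 fit 15.9 [-0.0118  0.0037] 0.063 794 N 7.8 T -0.8 [-0.0952 -0.0028  0.0367] 27.0333
29 fit 18.8 [-0.0114  0.0037] 0.068 822 N 9.0 T -0.8 [-0.0929 -0.0029  0.0422] 27.3667
```

The coaster is being held now and the clock is stopped. The fit suggests its angle lags the tip, meaning the tip may be creeping up the side face. I'll overlay predictions on a current picture before continuing.

```bash
python3 - <<'E'
from tip import *
c=read_camera("scene"); p=loc(state()["tcp_pos"]);print(p)
np.save("held.npy",c["pixels"])
x0,y0,S=250,205,6
im=cv2.resize(c["pixels"][y0:y0+95,x0:x0+125][:,:,::-1],None,fx=S,fy=S,interpolation=cv2.INTER_CUBIC)
def line(P,col):
    q=((proj(c,P)-[x0,y0])*S+S/2).astype(int);cv2.polylines(im,[q],True,col,1)
us=-.0015;v=-.003
for deg,col in((22,(255,255,255)),(26,(0,255,255)),(30,(0,0,255))):
    a=np.deg2rad(deg);T=np.array([us,.009*np.cos(a)]);E=T+.09*np.array([-np.cos(a),np.sin(a)])
    line([W(T[0],v-.045,T[1]),W(T[0],v+.045,T[1]),W(E[0],v+.045,E[1]),W(E[0],v-.045,E[1])],col)
# board front top edge, tcp line
line([W(-.0015,-.09,.012),W(-.0015,.09,.012)],(0,255,0))
line([W(p[0]+.01,v-.02,p[2]+.0013),W(p[0]+.01,v+.02,p[2]+.0013)],(255,0,255))
cv2.imwrite("pics/ov.png",im)
E
```

```text
[-0.09296224 -0.00288677  0.04213654]
```

View pics/ov.png

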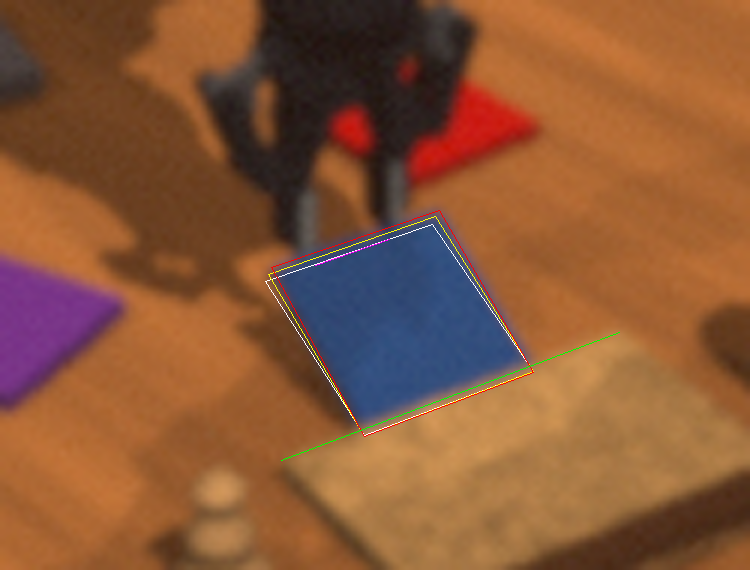

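The overlay shows the top edge at about 30°, on the red outline and matching the commanded angle, so nothing is creeping and the fit was biased. The failure at 35° is the leading corner's stick-slip. The coaster is still held, so I'll raise the preload to about 25 N, so the finger follows the drop at once, and go through slowly.

```bash
cat > arc5.py <<'E'
from tip import *
s=json.load(open("st.json"));u0,pre,f0,d=s["u0"],s["pre"],np.array(s["f0"]),s["d"]
def pt(deg,pre):
    a=np.deg2rad(deg)
    return W(u0+.09*(1-np.cos(a))-(.009-h)*np.sin(a)+pre*np.cos(a),V,z0+.09*np.sin(a)-h*(1-np.cos(a))-pre*np.sin(a))
log=[]
def step(d,rate,tgt):
    global pre
    move_linear(pt(d,pre),R0,rate=rate);a=np.deg2rad(d);f=favg(3)-f0
    N=-f[0]*np.cos(a)+f[2]*np.sin(a);T=f[0]*np.sin(a)+f[2]*np.cos(a)
    log.append((d,round(N,1),round(T,1),round(float(pre)*1e3,1)));pre=np.clip(pre+np.clip((tgt-N)*.00015,-.0012,.0012),0,.011);return N
for k in range(4):step(d,.02,26)
for d,t in [(k,26) for k in np.arange(30.5,47,1.5)]+[(k,14) for k in range(49,88,3)]:
    N=step(float(d),.04,t)
    if N<1: print("lost");break
print(log,loc(state()["tcp_pos"]),state()["time_s"])
c=read_camera("scene");save(c,"arc5.png",(240,190,400,310),4)
E
python3 arc5.py
```

```text
[(29, np.float64(8.7), np.float64(-0.7), 2.6), (29, np.float64(12.6), np.float64(-1.1), 3.8), (29, np.float64(17.3), np.float64(-1.7), 5.0), (29, np.float64(22.3), np.float64(-2.0), 6.2), (30.5, np.float64(24.2), np.float64(-2.7), 6.7), (32.0, np.float64(25.8), np.float64(-2.3), 7.0), (33.5, np.float64(26.9), np.float64(-3.1), 7.0), (35.0, np.float64(26.9), np.float64(-3.0), 6.9), (36.5, np.float64(26.8), np.float64(-3.5), 6.7), (38.0, np.float64(27.3), np.float64(-3.8), 6.6), (39.5, np.float64(27.9), np.float64(-3.5), 6.4), (41.0, np.float64(22.1), np.float64(-1.0), 6.1), (42.5, np.float64(25.0), np.float64(-1.6), 6.7), (44.0, np.float64(26.7), np.float64(-2.8), 6.9), (45.5, np.float64(26.5), np.float64(-2.5), 6.8), (49.0, np.float64(27.6), np.float64(-3.1), 6.7), (52.0, np.float64(22.5), np.float64(-1.9), 5.5), (55.0, np.float64(16.8), np.float64(-1.2), 4.3), (58.0, np.float64(15.8), np.float64(-1.8), 3.8), (61.0, np.float64(15.6), np.float64(-1.7), 3.6), (64.0, np.float64(15.2), np.float64(-1.3), 3.3), (67.0, np.float64(14.5), np.float64(-1.0), 3.2), (70.0, np.float64(15.5), np.float64(-1.3), 3.1), (73.0, np.float64(14.5), np.float64(-1.6), 2.9), (76.0, np.float64(14.8), np.float64(-0.7), 2.8), (79.0, np.float64(15.0), np.float64(-1.0), 2.7), (82.0, np.float64(14.3), np.float64(-0.5), 2.5), (85.0, np.float64(12.6), np.float64(-0.6), 2.5)] [-0.0253503  -0.00406533  0.08690704] 35.25
```

The drop at 41° was survived and the coaster is almost upright at 85°. I'll finish to 90°, lift off, and check that it stands.

```bash
cat > fin.py <<'E'
from tip import *
s=json.load(open("st.json"));u0,f0=s["u0"],np.array(s["f0"])
def pt(deg,pre):
    a=np.deg2rad(deg)
    return W(u0+.09*(1-np.cos(a))-(.009-h)*np.sin(a)+pre*np.cos(a),V,z0+.09*np.sin(a)-h*(1-np.cos(a))-pre*np.sin(a))
move_linear(pt(88,.0022),R0,rate=.04);print(fl()-f0);move_linear(pt(90.5,.0015),R0,rate=.04);print(fl()-f0)
p=loc(state()["tcp_pos"]);print(p)
move_linear(W(p[0],V,p[2]+.012),R0,rate=.05);move_linear(W(p[0]-.04,V,p[2]+.012),R0,rate=.25)
c=read_camera("scene");save(c,"up.png",(240,180,400,310),4)
print(loc(state()["tcp_pos"]),state()["time_s"])
E
python3 fin.py
```

```text
[ 0.06367981  0.31205844 -0.27332178]
[ 0.06735559  0.39298209 -1.60563921]
[-0.01750329 -0.00275515  0.08539637]
[-0.05770268 -0.00300263  0.097347  ] 36.5583
```

View pics/up.png

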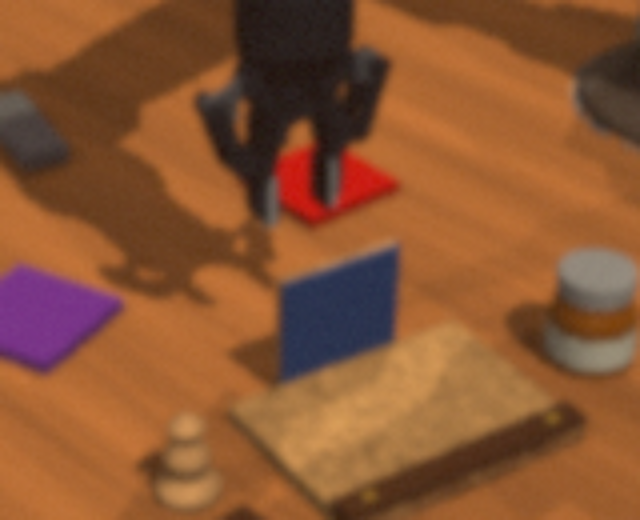

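The coaster stands upright at the edge, crop pixel (340,310), with its blue side toward the board. Next: push the top over, then retreat and check.

```bash
python3 - <<'E'
from tip import *
move_linear(W(-.05,V,.068),R0,rate=.15)
print(move_linear(W(.002,V,.068),R0,rate=.06)); wait(.3)
print(loc(state()["tcp_pos"]),fl())
move_linear(W(-.06,V,.06),R0,rate=.25)
c=read_camera("top");c2=read_camera("scene")
a=c["pixels"][190:280,215:355][:,:,::-1];b=c2["pixels"][225:315,270:410][:,:,::-1]
cv2.imwrite("pics/fl.png",np.vstack([cv2.resize(a,(440,283)),cv2.resize(b,(440,283))]))
for k in(c,c2): print(int(blue(k).sum()))
print(state()["time_s"])
E
```

```text
False
[ 0.00178677 -0.00303692  0.06804558] [-0.51389102 -0.31518202  0.77011201]
0
0
38.725
```

View pics/fl.png

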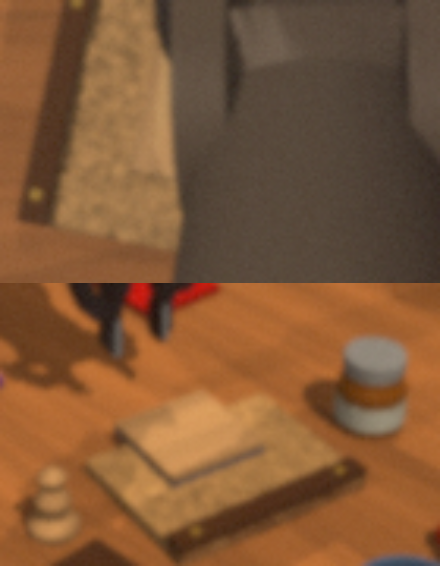

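The coaster is flipped and lies bare side up on the cork, lower-view pixel (190,435), slightly over the front edge. Now I push it to the stop.

```bash
python3 - <<'E'
from tip import *
move_linear(W(-.06,V,.0145),R0,rate=.12);f0=favg()
print(move_linear(W(.04,V,.0145),R0,rate=.04,contact_N=5),loc(state()["tcp_pos"]),favg()-f0)
p=loc(state()["tcp_pos"]);move_linear(W(p[0]+.0015,V,.0145),R0,rate=.02);print(loc(state()["tcp_pos"]),favg()-f0,state()["time_s"])
E
```

```text
True [ 0.01840374 -0.0027378   0.01411994] [-1.73535684 -0.35148212  1.33798952]
[ 0.01852804 -0.00267007  0.01408114] [-6.37108494 -0.62610007  0.03464803] 41.4167
```

Contact is 120.1 mm beyond the front-edge contact, and 120 mm is expected for home. I'll retreat, do a quick numeric check, and hand in.

```bash
python3 - <<'E'
from tip import *
move_linear(W(-.03,V,.0145),R0,rate=.1);move_linear(W(-.12,V,.12),R0,rate=.2);wait(.3)
c=read_camera("scene")
for d in cut_out(c,"coaster")[:3]:print(round(d["conf"],2),loc(ray2plane(c,d["pixel"],.021)[0]).round(4))
print(int(blue(c).sum()),state()["time_s"]); print(finish_job())
E
```

```text
0.96 [-0.1495 -0.1508  0.021 ]
0.83 [ 0.0743 -0.0103  0.021 ]
0.8 [-0.1932  0.1024  0.021 ]
0 43.3083
the job is handed in; nothing more can be done
None
```

The coaster is flipped bare side up on the cork and pushed flush against the stop (camera put its centre about 1 mm from home), and the job was handed in at about 43 s; the cell gave no verdict.

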